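# Draw the sprung length gauge out to its mark and hold it

### The arm

A 6-joint arm with a two-finger parallel gripper is mounted at the origin on a cart in front of the work surface, level with it; the furniture and walls round the work are solid. World frame = base frame: x ahead of the robot, y to its left, z up, the work surface at z = 0. Lengths are in m, angles in rad, forces in N, time in s.
With the tool pointing down it reaches from about 0.375 to 0.975 m from the base axis. Payload 3.8 kg.
Tool frame: the origin (TCP) lies midway between the tips of the shut fingers; the grasp point (between the pads) lies 19 mm behind it; z points along the fingers, y is the line along which they close (so a half turn about z gives the same grasp; the last joint's range is limited). The gripper opens to 85 mm and grips with 20 to 120 N. Pads are 22 mm wide; open, the fingers measure 114 mm over their backs; the gripper's body (76 mm by 85 mm) begins 54 mm behind the grasp point. The pads swing forward as they close: fully open they stand 13 mm farther back than shut.
Start: joints at [-1.381, 0.264, 1.604, -0, 1.274, -0.037], TCP at [0.152, -0.658, 0.231] pointing down, gripper open.
Joint ranges: [-2.63, 2.63], [-0.94, 2.18], [0.31, 2.57], [-1.31, 4.45], [0, 2.66], [-2.55, 2.55]. Speed limits (rad/s): [2.57, 2.57, 3.14, 3.14, 3.14, 3.14].

### API

Orientations are given as a rotation vector (axis times angle).
In Python, from workcell import bot gives the robot as it stands.
- The arm moves only by the tool step_arm, never from a script. Its argument "motion" is a list of rows, each a list of 5 numbers: the finger opening in cm, from 0 to 8.54, then the shift along the tool's x, y, z in cm, then the turn about the tool's z in degrees. In form: [[claw, dx, dy, dz, twist], ...]. A call has 1 to 20 rows; each row is the pose to reach, as a shift and turn from the pose commanded when the call began, along the tool's axes at that moment; what a row does not reach only later rows make up. A row lasts 1/10 s, in which the tool goes at most 50 mm and 8.59 degrees, less where a joint would pass 70% of its speed; a pose out of reach is approached as far as the arm can. A call with a gripper value outside its range is refused whole. The fingers move at their own pace and stop on an object; "force" is the grip in N (left out, the last holds). Time passes only in rows, so rows that repeat a pose let the fingers close. It gives the time, the measured TCP pose, the force, the opening and the grip force at its end, in the units of the state.
- bot.read_state(): the state, without advancing time (a new reading comes with each control period).
- bot.read_camera(name): name is "scene" or "top" or "wrist"; returns (picture, depth): 384x512x3 uint8, red, green, blue; 384x512 float32, m along the optical axis (not along the pixel's ray), 0 where there is no reading.
- bot.calibration(name): a dict with "mtx" (3x3 intrinsics, pixels), "origin" and "orientation" of the camera in the world; the wrist camera has in their place "T_tool_cam" (4x4, takes a point from camera to tool coordinates, whose origin is the TCP and whose axes are the flange's). Camera axes: x right, y up, looking along -z (the intrinsics and any distortion apply to the point x, -y, -z); pixel columns grow to the right and rows downward; lengths in m; the calibration is good to about 2 mm. The wrist camera is an equidistant fisheye: a pixel r from the principal point sees the ray r / f radians off the axis. A picture is of the moment at which its call begins: read the wrist's pose just before it. calibration takes no time and is no camera call.
- bot.finish_job(): hands the job in; it is judged then, once.
The state is a dict: "time": time; "q": joint angles; "joint_vel": joint speeds; "joint_torque": joint torques, N m; "tool_pos": TCP position; "tcp_rot": TCP orientation; "wrist_force": force on the tool from outside, world axes, zero at the start; "torque": the same for the moment, N m; "width": opening from 0.0 (shut) to 1.0 (fully open); "grip_force": force on a finger pad.
Only numpy, scipy, OpenCV 4.12 (cv2) and the standard library are available. Lean on these libraries where they do the work, as an engineer would, in place of code of your own. Each camera call takes 0.05 s, during which the arm holds its last target. There are 200 camera calls.

### The job

Turn the black dial on the blue length gauge to the green dot so that the gauge's sprung telescoping rod gets its full stroke, then take the rod by its black grip and pull it out until its yellow collar stands level with the white line on the red rider beneath it. Finish while holding it there in the gripper, the rod still and not let go, so that the length can be marked off on the neck blank beside it; leave the dial at green and do not push the loose blank, marker or tape roll about.

Things in the scene. Friction and masses are not known exactly. Their poses are not given: they have to be found in the camera images.
- gauge: Length gauge fixed to the table: aluminium base plate (90 mm in its x, 370 in its y, 12 thick); on its +y half a blue housing (72 x 150 mm, y = +25 to +175, top 100 mm above the table) with spring and locks inside. Origin: centre of the plate's underside. The rod comes out of the housing toward the gauge's own -y, over the plate's centre line (x = 0), axis 75 mm above the table.
- dial (a joint): Stroke selector dial on the housing, rad, growing clockwise seen from above. Three clicks (up to about 0.1 N m to get over): 0 = white pointer at the red dot, rod locked in; 0.6 = yellow dot, rod stops after about 25 mm; 1.2 = green dot, full stroke. End stops at -0.08 and 1.28. Starts at red or at yellow.
- dial_grip (a point): On the dial's vertical axis at grip height, 127 mm above the table; turns with the dial. The dial is a black bar 44 mm long (point x), 13 thick (point y), 27 high, its top 5 mm above this point, on a round skirt of 49 mm diameter whose top is 22 mm below it. The white pointer line is on the half toward the point's -x.
- green_dot (a point): Green dot, 7 mm, on the housing top (100 mm above the table), 30 mm from the dial's axis. The three dots lie round the dial on the gauge's -x side: red nearest the rod, then yellow, then green.
- rod: Sprung telescoping rod. Origin: centre of its yellow collar (38 mm diameter, 5 thick), on the rod's axis, 75 mm above the table; axes parallel to the gauge's. Slides along the gauge's -y, 0 to 130 mm from its start. The spring pulls it back in: about 4 N at the start, 0.7 N more per 10 mm.
- rod_grip (a point): Middle of the rod's black grip, on its axis, 24.5 mm from the collar's centre toward the gauge's -y; moves with the rod. The grip is 22 mm in diameter and 44 mm long, between the collar and an end flange (36 mm diameter, 7 mm thick).
- rider: Red rider, the length mark: a low block (74 mm in its x, 16 in its y, 14 high) fixed on the base plate under the rod, 55 to 105 mm (toward the gauge's -y) from where the collar starts. Origin: centre of its underside, 12 mm above the table; axes parallel to the gauge's. A thin white line runs along its x across the middle of its top (y = 0).
- neck_blank: Loose brown guitar neck blank, 60 x 370 x 21 mm, lying beside the gauge on its +x side, long in its y. Origin: centre of its underside. Leave it.
- marker: Loose black and white marker, 18 x 132 x 18 mm, lying on the gauge's -x side. Origin: centre of its underside. Leave it.
- masking_tape: Loose roll of masking tape, 89 mm diameter, 25 mm high, lying flat past the -y end of the gauge. Origin: centre of its underside. Leave it.

How it is judged:
On the way, in this order (a step that is already met when the one before it is completed fails the run):
1. the dial clicks to the green dot while the rod is still in (value of joint dial above 1.05 rad and distance of rod from where it was at the start of the episode below 0.01 m), for 0.2 s.
2. the fingers hold the rod with its collar at the rider's line (y of rod in the frame of rider between -0.006 and 0.006 m and contact force between the fingers and rod above 3 N), for 0.4 s.
At the end, for the whole second after the job is handed in: Dial at green (above 1.05 rad); the rod's yellow collar within 6 mm of the rider's white line along the rod, at rest (under 10 mm/s), the fingers still holding the rod (over 3 N of contact) against its spring (all of step 2 and value of joint dial above 1.05 rad and linear speed of rod below 0.01 m/s); the arm keeps its last pose, push and grip.
It fails at once if the neck blank is pushed more than 40 mm (distance of neck_blank from where it was at the start of the episode above 0.04 m).
It fails at once if the marker is pushed more than 40 mm (distance of marker from where it was at the start of the episode above 0.04 m).
It fails at once if the tape roll is pushed more than 40 mm (distance of masking_tape from where it was at the start of the episode above 0.04 m).
It also fails if it takes over 43 s, if anything falls off the work surface, if the arm or the gripper's body presses on something with over 40 N, if the wrist force passes 120 N, or if a joint passes its speed limit or range.

## Working session

There is one attempt and no reset: what is moved stays moved. The work goes in short steps, Python scripts to look and compute and a tool call to move; the robot and the scene stay as the last step left them, time stands still between calls to the robot, and variables do not carry over. Pictures are saved under pics/ and viewed, at most 10 in all, crops included, and the job is handed in when it is done.

Besides the shell and the picture viewer there is one more tool, called after "Request:" by a JSON object that holds its "op" and its "data". step_arm: Moves the arm, as the interface text tells. Its arguments: {"type":"object","properties":{"motion":{"type":"array","items":{"type":"array","items":{"type":"number"}}},"force":{"type":"number"}},"required":["motion"]}

```bash
mkdir -p pics
cat > h.py <<'E'
import numpy as np, cv2
from scipy.spatial.transform import Rotation as R
from workcell import bot
def pose(c):
    o=np.array(c["orientation"],float)
    M=o if o.shape==(3,3) else R.from_rotvec(o).as_matrix() if o.size==3 else R.from_quat(o).as_matrix()
    return np.array(c["origin"],float),M
def ray(c,px):
    K=np.array(c["mtx"]); px=np.atleast_2d(px).astype(float)
    d=np.c_[(px[:,0]-K[0,2])/K[0,0],-(px[:,1]-K[1,2])/K[1,1],-np.ones(len(px))]
    return d
def onplane(name,px,z):
    c=bot.calibration(name);o,M=pose(c);d=ray(c,px)@M.T
    return o+d*((z-o[2])/d[:,2])[:,None]
E
python3 - <<'E'
from h import *
for n in ("scene","top"):
    c=bot.calibration(n);print(n,c)
    p,d=bot.read_camera(n);cv2.imwrite(f"pics/{n}0.png",p[:,:,::-1]);np.save(f"{n}0.npy",d)
print(bot.calibration("wrist"));s=bot.read_state();print(s["tool_pos"],s["tcp_rot"],s["time"])
E
```

```text
scene {'mtx': array([[412.37293073,   0.        , 256.30430415],
       [  0.        , 412.37293073, 196.09066226],
       [  0.        ,   0.        ,   1.        ]]), 'origin': array([ 0.03582475, -0.52117382,  0.58962943]), 'orientation': array([ 0.92951211, -0.41154298, -0.7608843 ])}
top {'mtx': array([[390.78691654,   0.        , 260.73067421],
       [  0.        , 390.78691654, 184.03616069],
       [  0.        ,   0.        ,   1.        ]]), 'origin': array([ 0.45674635, -0.05768899,  1.0434352 ]), 'orientation': array([ 0.08451934, -0.09819447, -1.54974695])}
{'mtx': array([[297.31863964,   0.        , 251.6283728 ],
       [  0.        , 297.31863964, 192.37208544],
       [  0.        ,   0.        ,   1.        ]]), 'T_tool_cam': array([[-4.65215007e-04,  9.48051936e-01,  3.18115247e-01,
         8.21394780e-02],
       [ 9.99999891e-01,  4.33306974e-04,  1.71062036e-04,
        -3.99127895e-04],
       [ 2.43341394e-05,  3.18115292e-01, -9.48052035e-01,
        -1.42724459e-01],
       [ 0.00000000e+00,  0.00000000e+00,  0.00000000e+00,
         1.00000000e+00]])}
[ 0.15165006 -0.65704585  0.23006255] [-3.11934645e+00 -3.55279913e-01  3.03221013e-04] 0.1
```

View pics/top0.png

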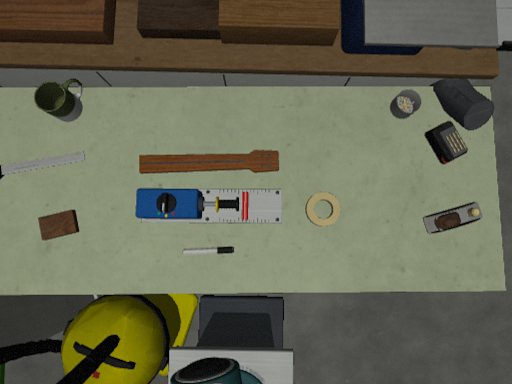

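View pics/scene0.png

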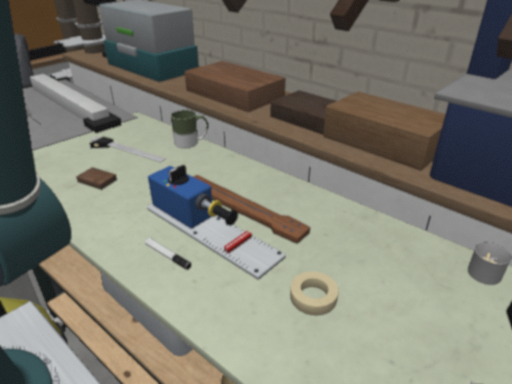

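The top view shows the housing at (168,204), with the dial at (166,205). The rod points right to its grip at (229,204), and the rider is at (245,206). The blank (210,162), marker (208,251) and tape (322,209) are all clear of the gauge.

Run:
```python
from h import *
p=cv2.imread("pics/top0.png");hsv=cv2.cvtColor(p,cv2.COLOR_BGR2HSV)
H,S,V=cv2.split(hsv)
def big(m,name,z):
    n,l,st,ce=cv2.connectedComponentsWithStats(m.astype(np.uint8))
    roi=[i for i in range(1,n) if 120<ce[i][0]<300 and 180<ce[i][1]<235]
    if not roi: print(name,None);return
    i=max(roi,key=lambda i:st[i,4]);pts=np.argwhere(l==i)[:,::-1].astype(np.float32)
    w=onplane("top",pts,z)[:,:2];r=cv2.minAreaRect((w*1000).astype(np.float32))
    print(name,st[i,4],ce[i].round(1),"mean",w.mean(0).round(4),"rect",r)
big((H>100)&(H<125)&(S>120)&(V>60),"blue",.1)
big(((H<6)|(H>174))&(S>130)&(V>90),"rider",.026)
big((S<25)&(V>150),"plate",.012)
big((H>22)&(H<33)&(S>120)&(V>120),"collar",.075)
big((H>45)&(H<80)&(S>120)&(V>80),"green",.1)
c=p[180:230,130:290];cv2.imwrite("pics/crop0.png",cv2.resize(c,None,fx=5,fy=5,interpolation=cv2.INTER_CUBIC))
```

```text
blue 1429 [167.  202.8] mean [0.5173 0.1601] rect ((516.975341796875, 161.00994873046875), (67.64661407470703, 146.96592712402344), 1.121476650238037)
rider 58 [242.8 203.9] mean [ 0.5231 -0.0197] rect ((520.3062133789062, -20.315235137939453), (67.74117279052734, 5.224421977996826), 1.3480894565582275)
plate 915 [264.2 205.6] mean [ 0.5207 -0.0757] rect ((520.9386596679688, -74.03848266601562), (81.93097686767578, 87.55879974365234), 1.1201153993606567)
collar 23 [216.4 204.2] mean [0.5178 0.0437] rect ((518.383056640625, 43.550838470458984), (29.75861930847168, 2.4777393341064453), 1.8247169256210327)
green 3 [158.7 213.3] mean [0.4916 0.1791] rect ((491.8465270996094, 178.86427307128906), (3.442380905151367, 1.6706924438476562), 46.91616439819336)
```

View pics/crop0.png

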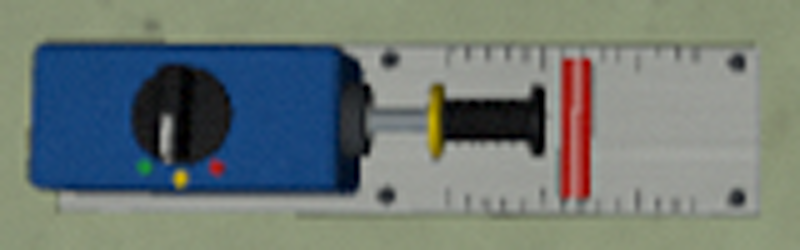

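The crop shows the white pointer toward the yellow dot (181,178), so the dial starts at yellow. Green is at (145,166) and the rider's white line at x≈577. I'll go above the dial with the tool heading about 181° so the wrist has room to turn.

Request:
{"op": "step_arm", "data": {"motion": [[8.5, 2.7, -3.6, 0, -8.4], [8.5, 5.4, -7.2, 0, -16.8], [8.5, 8.1, -10.8, 0, -25.2], [8.5, 10.8, -14.3, 0, -33.6], [8.5, 13.5, -17.9, 0, -42], [8.5, 16.1, -21.5, 0, -50.4], [8.5, 18.8, -25.1, 0, -58.8], [8.5, 21.5, -28.7, 0, -67.2], [8.5, 24.2, -32.3, 0, -75.6], [8.5, 26.9, -35.9, 0, -84], [8.5, 29.6, -39.4, 0, -92.4], [8.5, 32.3, -43, 0, -100.8], [8.5, 35, -46.6, 0, -109.2], [8.5, 37.7, -50.2, 0, -117.6], [8.5, 40.4, -53.8, 0, -126], [8.5, 43, -57.4, 0, -134.4], [8.5, 45.7, -60.9, 0, -142.8], [8.5, 48.4, -64.5, 0, -151.2], [8.5, 51.1, -68.1, 0, -159.6], [8.5, 53.8, -71.7, 0, -168]], "force": 40}}

```text
time: 2.1
tool_pos: [0.5149, 0.1638, 0.2308]
tcp_rot: [0.038, -3.141, 0.001]
wrist_force: [0.7, -0.5, 1.1]
width: 0.997
grip_force: 0.0
```

```bash
cat >> h.py <<'E'
def wplane(px,z,s):
    c=bot.calibration("wrist");K=np.array(c["mtx"]);T=np.array(c["T_tool_cam"])
    px=np.atleast_2d(px).astype(float)
    u=(px-[K[0,2],K[1,2]])/K[0,0];r=np.linalg.norm(u,axis=1)
    k=np.where(r>1e-9,np.sin(r)/np.maximum(r,1e-9),1)
    d=np.c_[u[:,0]*k,-u[:,1]*k,-np.cos(r)]
    M=R.from_rotvec(s["tcp_rot"]).as_matrix();o=np.array(s["tool_pos"])+M@T[:3,3];d=d@(M@T[:3,:3]).T
    return o+d*((z-o[2])/d[:,2])[:,None]
def wshot(name):
    s=bot.read_state();p,d=bot.read_camera("wrist");b=np.ascontiguousarray(p[:,:,::-1]);cv2.imwrite(f"pics/{name}.png",b)
    return s,b,d
def comps(b,m,amin,s,z,tag):
    n,l,st,ce=cv2.connectedComponentsWithStats(m.astype(np.uint8))
    for i in range(1,n):
        if st[i,4]>=amin:
            w=wplane(np.argwhere(l==i)[:,::-1],z,s)[:,:2]
            print(tag,st[i,4],ce[i].round(1),w.mean(0).round(4),cv2.minAreaRect((w*1000).astype(np.float32)))
E
python3 - <<'E'
from h import *
s,b,d=wshot("w1");H,S,V=cv2.split(cv2.cvtColor(b,cv2.COLOR_BGR2HSV))
comps(b,(H>45)&(H<80)&(S>120)&(V>80),10,s,.1,"green")
comps(b,(H>22)&(H<33)&(S>150)&(V>120),20,s,.1,"yellow@.1")
comps(b,((H<6)|(H>174))&(S>130)&(V>90),20,s,.1,"red@.1")
comps(b,(H>100)&(H<125)&(S>120)&(V>60),500,s,.1,"blue")
E
```

```text
green 40 [267.  159.7] [0.4922 0.178 ] ((492.50311279296875, 178.06985473632812), (5.802553653717041, 5.660102367401123), 1.9338053464889526)
yellow@.1 39 [248.6 153.9] [0.4871 0.1607] ((487.1741027832031, 161.01161193847656), (5.737605571746826, 5.620997428894043), 1.2897282838821411)
yellow@.1 133 [133.9 177.4] [0.512  0.0453] ((512.0316772460938, 45.561492919921875), (7.35226583480835, 32.68686294555664), 86.69644927978516)
red@.1 133 [107.7 153.3] [0.4868 0.0177] ((486.4857177734375, 17.621776580810547), (29.095413208007812, 5.4717607498168945), 0.4724530875682831)
red@.1 77 [101.5 151.1] [0.4842 0.0105] ((484.7410583496094, 10.448037147521973), (24.03986930847168, 3.9654626846313477), 0.45143017172813416)
red@.1 36 [230.4 159.3] [0.4926 0.1436] ((492.3367614746094, 143.70335388183594), (5.8161821365356445, 4.732226371765137), 0.4548914432525635)
red@.1 28 [112.  190.5] [0.5263 0.0182] ((526.350341796875, 18.17527961730957), (4.824399471282959, 5.952123165130615), 82.42601013183594)
blue 9312 [248.7 175.2] [0.5082 0.1611] ((510.410888671875, 160.9247283935547), (79.35383605957031, 146.44338989257812), 1.0260891914367676)
```

View pics/w1.png

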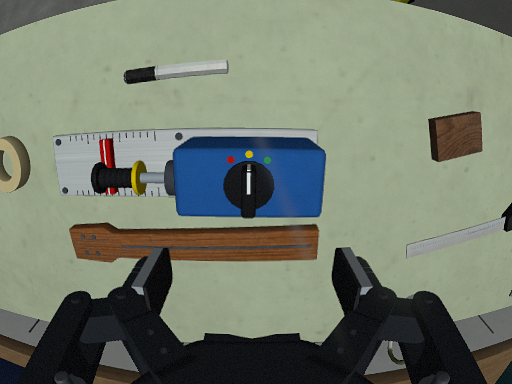

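The dots fit a dial axis at (0.517, 0.161), with the green dot 30 mm away as stated. The bar lies along x. Next I'll descend and grip.

Request:
{"op": "step_arm", "data": {"motion": [[6, -0.2, -0.25, 2.5, 0], [5, -0.2, -0.25, 5, 0], [5, -0.2, -0.25, 7.5, 0], [5, -0.2, -0.25, 9.5, 0], [5, -0.2, -0.25, 11, 0], [5, -0.2, -0.25, 12, 0], [5, -0.2, -0.25, 12, 0], [3, -0.2, -0.25, 12, 0], [0.5, -0.2, -0.25, 12, 0], [0.5, -0.2, -0.25, 12, 0], [0.5, -0.2, -0.25, 12, 0], [0.5, -0.2, -0.25, 12, 0], [0.5, -0.2, -0.25, 12, 0], [0.5, -0.2, -0.25, 12, 0]], "force": 40}}

```text
time: 3.55
tool_pos: [0.5179, 0.1605, 0.1128]
tcp_rot: [-0.027, 3.139, 0.003]
wrist_force: [-0.9, 5.0, 5.2]
width: 0.14
grip_force: 42.3
```

Held: the opening is about 12 mm and the grip force 42 N. Now I'll turn clockwise, which is positive about the tool's z.

Request:
{"op": "step_arm", "data": {"motion": [[0.5, 0, 0, 0, 5], [0.5, 0, 0, 0, 10], [0.5, 0, 0, 0, 15], [0.5, 0, 0, 0, 20], [0.5, 0, 0, 0, 25], [0.5, 0, 0, 0, 30], [0.5, 0, 0, 0, 34], [0.5, 0, 0, 0, 36], [0.5, 0, 0, 0, 36], [0.5, 0, 0, 0, 36], [0.5, 0, 0, 0, 36]]}}

```text
time: 4.65
tool_pos: [0.5176, 0.1601, 0.1128]
tcp_rot: [0.944, 2.995, 0.003]
wrist_force: [-2.5, 3.6, 7.2]
width: 0.142
grip_force: 42.5
```

Run:
```python
from h import *
s,b,d=wshot("w2");print(s["q"],s["tool_pos"],s["wrist_force"],s["torque"],s["width"])
```

```text
[ 2.53627034e-01  1.17710687e-01  2.00849500e+00  7.15672846e-04
  1.01318027e+00 -7.06698766e-01] [0.51763328 0.16011625 0.1128161 ] [-2.46178366  3.59698365  7.23569342] [ 0.40968499  0.28682593 -0.05548208] 0.14232372360163298
```

View pics/w2.png

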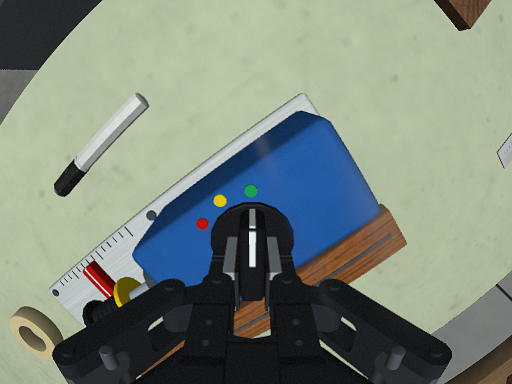

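The pointer bar at (252,240) now lines up with the green dot (251,191). I'll release, rise and move over the rod grip with the heading at 91°.

Request:
{"op": "step_arm", "data": {"motion": [[3, 0, 0, 0, 36], [5, 0, 0, 0, 0], [5, 0, 0, 0, 0]]}}

```text
time: 5.0
tool_pos: [0.5167, 0.1588, 0.1111]
tcp_rot: [0.943, 2.997, -0.002]
wrist_force: [-0.6, 0.1, 0.4]
width: 0.584
grip_force: 0.0
```

My first row there carried a stray twist of 36°. The commanded pose is back at 145° and the fingers are open, but I'll check the dial again after rising.

Request:
{"op": "step_arm", "data": {"motion": [[6, 0, 0, -2, 0], [7, 0, 0, -4.5, 0], [8, 0, 0, -7, 0], [8, 0, 0, -9, 0], [8, -1, -1.5, -9, 7], [8, -2.2, -3, -9, 14], [8, -3.5, -4.8, -9, 21], [8, -4.7, -6.5, -9, 28], [8, -5.9, -8.2, -9, 35], [8, -7, -9.7, -9, 42], [8, -7.8, -10.8, -9, 49], [8, -8.2, -11.3, -9, 54], [8, -8.2, -11.3, -9, 54], [8, -8.2, -11.3, -9, 54]]}}

```text
time: 6.4
tool_pos: [0.519, 0.0196, 0.2011]
tcp_rot: [-2.202, -2.241, 0.001]
wrist_force: [-0.6, 0.2, -0.1]
width: 0.935
grip_force: 0.0
```

Run:
```python
from h import *
s,b,d=wshot("w3");H,S,V=cv2.split(cv2.cvtColor(b,cv2.COLOR_BGR2HSV));print(s["tool_pos"],s["tcp_rot"])
comps(b,(H>45)&(H<80)&(S>120)&(V>80),10,s,.1,"green")
comps(b,(H>22)&(H<33)&(S>150)&(V>120),20,s,.085,"yellow@.085")
comps(b,((H<6)|(H>174))&(S>130)&(V>90),20,s,.026,"red@.026")
```

```text
[0.5189752  0.01964687 0.20110382] [-2.20169280e+00 -2.24076727e+00  6.43404247e-04]
green 44 [220.9   5.9] [0.4916 0.1784] ((491.6119384765625, 178.29624938964844), (5.421126365661621, 4.975171089172363), 88.52479553222656)
yellow@.085 1234 [44.5 13.1] [0.304  0.2044] ((297.0107116699219, 203.45677185058594), (35.34558868408203, 93.3119888305664), 74.95854187011719)
yellow@.085 52 [214.2  25.8] [0.4847 0.1645] ((484.6490478515625, 164.43568420410156), (6.5121941566467285, 6.698644161224365), 25.789241790771484)
yellow@.085 181 [250.  166.2] [0.5172 0.0397] ((517.232421875, 40.07521438598633), (6.204283237457275, 32.15330123901367), 89.28459167480469)
red@.026 51 [220.7  45.5] [0.4844 0.1565] ((484.2237548828125, 156.5330047607422), (7.364465236663818, 7.840913772583008), 0.9798625707626343)
red@.026 89 [228.5 205.9] [ 0.4932 -0.0215] ((494.3329772949219, -21.703189849853516), (22.050569534301758, 4.938131809234619), 1.1474337577819824)
red@.026 89 [274.3 205.8] [ 0.5458 -0.0206] ((544.3872680664062, -20.842029571533203), (23.192651748657227, 4.937602519989014), 0.8036383390426636)
red@.026 52 [227.  213.5] [ 0.4914 -0.0311] ((491.3629150390625, -31.100210189819336), (14.119054794311523, 3.7790749073028564), 1.2414848804473877)
red@.026 51 [276.1 213.5] [ 0.5484 -0.0302] ((548.263671875, -30.125314712524414), (14.082259178161621, 3.7788901329040527), 0.7219768166542053)
```

View pics/w3.png

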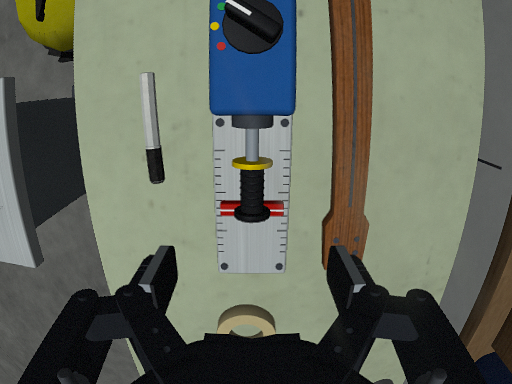

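The dial is still at green, with the pointer at (232,8) beside the green dot. The grip is at (252,190) under the gripper. Before descending I'll get the collar and the line from depth as well.

Run:
```python
from h import *
s,b,d=wshot("w4");H,S,V=cv2.split(cv2.cvtColor(b,cv2.COLOR_BGR2HSV))
def pts3(m):
    px=np.argwhere(m)[:,::-1].astype(float);z=d[m]
    a=wplane(px,0.0,s);bb=wplane(px,.2,s)
    c=bot.calibration("wrist");T=np.array(c["T_tool_cam"]);M=R.from_rotvec(s["tcp_rot"]).as_matrix()
    o=np.array(s["tool_pos"])+M@T[:3,3];f=-(M@T[:3,:3])[:,2]
    D=a-o;return o+D*(z/(D@f))[:,None]
box=np.zeros(H.shape,bool);box[150:185,220:285]=1
P=pts3(box&(H>22)&(H<33)&(S>150)&(V>120));print("collar pct y",np.percentile(P[:,1],[5,25,50,75,95]).round(4),"x",np.percentile(P[:,0],[0,50,100]).round(4),"z",np.percentile(P[:,2],[0,50,100]).round(4))
top=P[P[:,2]>.086];print("top rim y",np.percentile(top[:,1],[5,50,95]).round(4))
# rider line: brightness profile in columns left/right of rod
for cx in (218,222,226,230,272,276,280,284):
    col=b[195:225,cx].astype(int);sat=S[195:225,cx]
    red=np.where(sat>130)[0];
    if len(red)<3: continue
    g=col[red[0]:red[-1]+1,1];k=red[0]+np.argmax(g)+195;w=wplane([[cx,k],[cx,red[0]+195],[cx,red[-1]+195]],.026,s)
    print(cx,k,w[:,:2].round(4).tolist())
bk=np.zeros(H.shape,bool);bk[170:200,230:275]=1
P=pts3(bk&(V<60)&(d>0));P=P[P[:,2]>.08];print("grip x",np.percentile(P[:,0],[2,50,98]).round(4),"z",np.percentile(P[:,2],[50,98]).round(4),"y",np.percentile(P[:,1],[1,99]).round(4))
P2=onplane("top",[[130+577/5-.4,180+130/5-.4]],.026);print("top line",P2.round(4)); print("top collar",onplane("top",[[216.4,204.2]],.09).round(4))
```

```text
collar pct y [0.0393 0.0403 0.0414 0.0424 0.0432] x [0.5009 0.5173 0.5333] z [0.0796 0.0921 0.3439]
top rim y [0.0393 0.0414 0.0433]
222 210 [[0.4857, -0.0266], [0.4859, -0.0155], [0.4856, -0.0328]]
226 210 [[0.4904, -0.0265], [0.4905, -0.0154], [0.4903, -0.0327]]
230 210 [[0.495, -0.0264], [0.4951, -0.0153], [0.4949, -0.0326]]
272 210 [[0.5435, -0.0255], [0.543, -0.0144], [0.5437, -0.0318]]
276 210 [[0.5481, -0.0254], [0.5476, -0.0144], [0.5484, -0.0317]]
280 211 [[0.5528, -0.0266], [0.5524, -0.018], [0.5531, -0.0316]]
grip x [0.5093 0.5187 0.5286] z [0.0849 0.087 ] y [0.0084 0.0365]
top line [[ 0.5187 -0.0256  0.026 ]]
top collar [[0.5169 0.0422 0.09  ]]
```

The collar is at y≈0.0413 in both views and the line at y≈-0.026, a stroke of about 67 mm, which is within 55–105. The grip centre is at (0.519, 0.017).

Request:
{"op": "step_arm", "data": {"motion": [[8, -0.3, 0, 3, 0], [8, -0.3, 0, 6, 0], [8, -0.3, 0, 9, 0], [8, -0.3, 0, 11.5, 0], [8, -0.3, 0, 13.5, 0], [8, -0.3, 0, 14.5, 0], [8, -0.3, 0, 14.5, 0], [5, -0.3, 0, 14.5, 0], [3, -0.3, 0, 14.5, 0], [1, -0.3, 0, 14.5, 0], [1, -0.3, 0, 14.5, 0], [1, -0.3, 0, 14.5, 0], [1, -0.3, 0, 14.5, 0], [1, -0.3, 0, 14.5, 0]], "force": 60}}

```text
time: 7.9
tool_pos: [0.5191, 0.0168, 0.0575]
tcp_rot: [-2.202, -2.24, 0.0]
wrist_force: [-3.2, -0.1, 6.2]
width: 0.24
grip_force: 58.6
```

Request:
{"op": "step_arm", "data": {"motion": [[1, -0.3, 0, 0, 0], [1, -0.8, 0, 0, 0], [1, -1.3, 0, 0, 0], [1, -1.8, 0, 0, 0], [1, -2.3, 0, 0, 0], [1, -2.8, 0, 0, 0], [1, -3.3, 0, 0, 0], [1, -3.8, 0, 0, 0], [1, -4.3, 0, 0, 0], [1, -4.8, 0, 0, 0], [1, -5.3, 0, 0, 0], [1, -5.8, 0, 0, 0], [1, -6.2, 0, 0, 0], [1, -6.5, 0, 0, 0], [1, -6.7, 0, 0, 0], [1, -6.7, 0, 0, 0], [1, -6.7, 0, 0, 0], [1, -6.7, 0, 0, 0]]}}

```text
time: 9.7
tool_pos: [0.5199, -0.0482, 0.0575]
tcp_rot: [-2.201, -2.237, -0.003]
wrist_force: [-4.8, 9.1, 8.4]
width: 0.239
grip_force: 58.7
```

Run:
```python
from h import *
s,b,d=wshot("w5");H,S,V=cv2.split(cv2.cvtColor(b,cv2.COLOR_BGR2HSV));print(s["tool_pos"],s["width"],s["wrist_force"])
comps(b,(H>22)&(H<33)&(S>150)&(V>120),30,s,.09,"yellow@.09")
comps(b,((H<6)|(H>174))&(S>130)&(V>90),30,s,.026,"red@.026")
p,_=bot.read_camera("scene");t,_=bot.read_camera("top");cv2.imwrite("pics/t5.png",t[:,:,::-1])
a=cv2.resize(np.ascontiguousarray(p[160:290,130:300,::-1]),None,fx=2.3,fy=2.3)
c=cv2.resize(b[60:320,90:420],(390,299));h=min(a.shape[0],c.shape[0])
cv2.imwrite("pics/v5.png",np.hstack([a[:h],c[:h]]))
```

```text
[ 0.51994548 -0.04815438  0.05748419] 0.23936054593511674 [-4.79895063  9.11681106  8.42419099]
yellow@.09 755 [249.5 240.3] [ 0.5188 -0.0241] ((518.9833984375, -23.185047149658203), (9.50541877746582, 31.795408248901367), 87.64119720458984)
red@.026 495 [216. 188.] [ 0.4975 -0.0217] ((497.3877868652344, -21.740894317626953), (27.75456428527832, 6.538078784942627), 0.7625002861022949)
red@.026 479 [287.7 188.1] [ 0.5419 -0.0211] ((541.9298706054688, -20.994033813476562), (28.067100524902344, 6.532190322875977), 0.9039157629013062)
red@.026 354 [216.4 201.5] [ 0.4976 -0.0306] ((497.3433532714844, -30.961814880371094), (27.88652801513672, 5.394866466522217), 1.0558449029922485)
red@.026 360 [287.  201.5] [ 0.542  -0.0299] ((542.088134765625, -30.247779846191406), (28.008821487426758, 5.39552116394043), 0.7740458846092224)
```

View pics/v5.png

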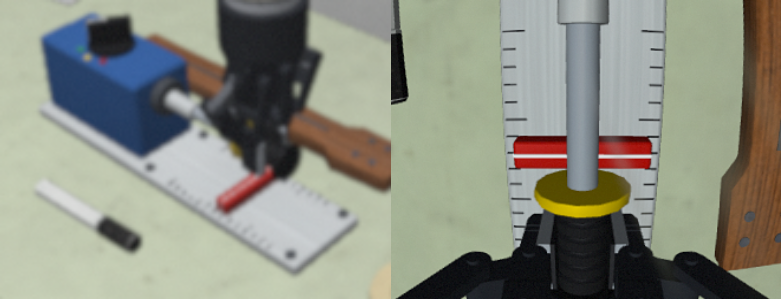

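The picture shows the rod held by its grip, with the collar at (582,192) nearly over the rider line at (582,156); that image offset is just the height parallax. The TCP travelled 65 mm and the collar is about 2.5 mm short, so I'll pull a touch more.

Request:
{"op": "step_arm", "data": {"motion": [[1, -0.1, 0, 0, 0], [1, -0.2, 0, 0, 0], [1, -0.2, 0, 0, 0], [1, -0.2, 0, 0, 0], [1, -0.2, 0, 0, 0], [1, -0.2, 0, 0, 0], [1, -0.2, 0, 0, 0]]}}

```text
time: 10.55
tool_pos: [0.52, -0.0501, 0.0575]
tcp_rot: [-2.201, -2.237, -0.003]
wrist_force: [-3.8, 9.1, 8.8]
width: 0.234
grip_force: 58.7
```

Run:
```python
from h import *
s,b,d=wshot("w6");H,S,V=cv2.split(cv2.cvtColor(b,cv2.COLOR_BGR2HSV));print(s["tool_pos"],s["width"],s["grip_force"],s["time"])
m=(H>22)&(H<33)&(S>150)&(V>120)&(d>0);m[:200]=0
px=np.argwhere(m)[:,::-1].astype(float)
c=bot.calibration("wrist");T=np.array(c["T_tool_cam"]);M=R.from_rotvec(s["tcp_rot"]).as_matrix()
o=np.array(s["tool_pos"])+M@T[:3,3];f=-(M@T[:3,:3])[:,2];D=wplane(px,0.,s)-o;P=o+D*(d[m]/(D@f))[:,None]
for lo,hi in ((.06,.075),(.075,.085),(.085,.09),(.09,.093),(.093,.1)):
    q=P[(P[:,2]>lo)&(P[:,2]<hi)]
    if len(q)>3: print(lo,len(q),np.percentile(q[:,1],[5,50,95]).round(4))
for cx in (205,215,285,295):
    g=b[185:210,cx,1].astype(int);k=185+np.argmax(g);print("line",wplane([[cx,k]],.026,s)[0,:2].round(4))
print(bot.read_state()["joint_vel"].round(4) if hasattr(bot.read_state()["joint_vel"],"round") else "")
```

```text
[ 0.52000095 -0.05005956  0.05750238] 0.23379572255848086 58.72992396354675 10.55
0.075 36 [-0.0325 -0.0255 -0.0239]
0.085 162 [-0.0276 -0.0251 -0.0233]
0.09 305 [-0.0277 -0.0254 -0.0233]
0.093 248 [-0.0274 -0.0252 -0.0232]
line [ 0.4907 -0.0263]
line [ 0.497  -0.0262]
line [ 0.5404 -0.0255]
line [ 0.5467 -0.0254]
[-0.0007 -0.0006 -0.0004 -0.0016 -0.002  -0.0004]
```

The collar centre is at y≈-0.0254 and the line at y≈-0.0259, so they are level within about 1 mm. The rod is still and gripped at 59 N, so I'm handing in.

```bash
python3 -c "
from workcell import bot
print(bot.finish_job())"
```

```text
the job is handed in; nothing more can be done
None
```

I handed the job in with the dial at green and the rod held still at 59 N, its yellow collar within about 1 mm of the rider's white line; the hand-in call gave no verdict.

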